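# Scan pass: run the timber sample carriage under the beam and brake it at the flag

## Robot

A 6-joint arm with a two-finger parallel gripper is mounted at the origin on the work surface. World frame = base frame: x ahead of the robot, y to its left, z up, the work surface at z = 0. Lengths are in m, angles in rad, forces in N, time in s.
With the tool pointing down it reaches from about 0.35 to 0.85 m from the base axis. Payload 8.1 kg.
Tool frame: the origin (TCP) lies at the very end of the fingers, on their centre line; the grasp point (between the pads) lies 19 mm behind it; x points along the fingers, y is the direction in which the jaws open and shut, and the axes are right-handed (so a half turn about x gives the same grasp; the last joint's range is limited). The gripper opens to 93 mm and grips with 3 to 60 N. Pads are 15 mm wide; open, the fingers measure 128 mm over their backs; the gripper's body (75 mm by 188 mm) begins 65 mm behind the grasp point.
Start: joints at [-1.287, 0.13, 1.488, -0, 1.523, -0.085], TCP at [0.216, -0.56, 0.219] pointing down, gripper open.
Joint ranges: [-2.96, 2.96], [-0.89, 2.26], [0.02, 2.5], [-1.34, 4.48], [0, 2.73], [-2.66, 2.66]. Speed limits (rad/s): [2.39, 2.39, 2.79, 3.14, 3.14, 3.14].

## Interface

Orientations are given as a rotation vector (axis times angle).
In Python, from plant import * gives the robot as it stands. The module is installed in compiled form; this text tells all that it offers.
- The arm moves only by the tool apply_moves, never from a script. Its argument "series" is a list of rows, each an object with "jaw": the gripper's target within -1 to 1 (shut at 1, half-way at 0, fully open at -1); "linear": the shift along the tool's x, y, z normalised to -1 to 1, where 1 is 0.6 m, a list of three; "roll": the turn about the tool's x normalised to -1 to 1, where 1 is 30 degrees. A call has 1 to 20 rows; each row is the pose to reach, as a shift and turn from the pose measured when the call began, along the tool's axes at that moment; what a row does not reach only later rows make up. A row lasts 1/8 s, in which the tool goes at most 62.5 mm and 10.7 degrees, less where a joint would pass 70% of its speed; a pose out of reach is approached as far as the arm can. A call with a number of a shift or a turn outside -1 to 1 is refused whole. A call with a gripper value outside its range is refused whole. The fingers move at their own pace and stop on an object; "force" is the grip in N (left out, the last holds). Time passes only in rows, so rows that repeat a pose let the fingers close. It gives the time, the measured TCP pose, the force and the opening at its end, in the units of the state.
- read_state(): the state, without advancing time (a new reading comes with each control period).
- read_camera(name): name is "scene" or "top" or "wrist"; returns a dict with "pixels" (384x512x3 uint8, blue, green, red), "intrinsics" (3x3 intrinsics, pixels), "rvec" (rotation vector, rad) and "tvec" (3), from world to camera coordinates, as OpenCV has them; the wrist camera has in their place "tool_from_camera" (4x4, takes a point from camera to tool coordinates, whose origin is the TCP and whose axes are the tool frame's). Camera axes: x right, y down, z forward; pixel columns grow to the right and rows downward; lengths in m; the calibration is good to about 2 mm. A picture is of the moment at which its call begins: read the wrist's pose just before it. There is no depth.
- close_job(): hands the job in, once; it reports no verdict.
The state is a dict: "t": time; "q": joint angles; "dq": joint speeds; "joint_torque": joint torques, N m; "tool_pos": TCP position; "orientation": TCP orientation; "force": force on the tool from outside, world axes, zero at the start; "wrist_torque": the same for the moment, N m; "opening": finger opening in m.
Only numpy, scipy, OpenCV 4.12 (cv2) and the standard library are available. Lean on these libraries where they do the work, as an engineer would, in place of code of your own. Each camera call takes 0.05 s, during which the arm holds its last target. There are 200 camera calls.

## Task

Run the timber sample under the scanner in one steady pass: push the free-rolling carriage by its sprung pads only, keep it between 0.06 and 0.16 m/s for as long as any of the sample is in the scan line, and then brake it so that it comes to rest with its yellow pointer at the red flag (within 12 mm), without striking the red end stop. Never touch the carriage anywhere but on the two pads, leave the jar, the cup and the timber offcut where they are, and finish with the carriage standing still and the gripper touching nothing.

Things in the scene. Friction and masses are not known exactly. Their poses are not given: they have to be found in the camera images.
- track: Fixed aluminium bench plate, 310 x 900 mm, with two steel rails. Origin on the table surface. The carriage runs along the track's own +y axis (its x axis points away from the robot when unturned, z up). The red end stop with black rubber face is at the +y end.
- carriage (a joint): Travel of the carriage along the track's +y, m: 0 at the -y stop, 0.44 against the red end stop (over 0.435 counts as a strike). The whole carriage weighs nominally 5.0 kg, up to about 30 % more or less. It rolls almost freely: dry friction 0.06 N plus 0.4 N per m/s; from scanning speed it mostly coasts on past the flag, and often into the stop.
- pointer (a point): Index line of the yellow pointer, at the middle of the carriage's 400 mm length; at track x = 0, height 44 mm, track y = -0.21 + carriage travel. The yellow bar sticks out towards the robot, at track x -0.075 to -0.109. The timber sample (grooved olive-brown board, 100 mm long along the track, on the far side of the carriage) reaches 50 mm either way of the pointer along the track.
- drive_pad_face (a point): Middle of the pushing face of the orange pad, at the +y side of the open well amid the carriage; it looks to the track's -y. 100 mm wide across the track, from height 50 to 100 mm; untouched, it stands 80 mm to +y of the pointer, at track x = 0. Pressed towards +y it drives the carriage. The well is 160 mm long between the two faces, open at the top and towards the robot.
- drive_pad (a joint): Compression of the orange pad's spring, m: 0 free, 0.045 at its limit. Spring 30 N/m, with light damping of 1 N per m/s; so the pad bounces the carriage off whatever it meets.
- brake_pad_face (a point): Middle of the pushing face of the blue pad, on the -y side of the well; the face looks to the track's +y, same size and height; untouched it stands 80 mm to -y of the pointer. Pressed towards -y it brakes the carriage.
- brake_pad (a joint): Compression of the blue pad's spring, m: same values as drive_pad.
- beam (a point): Point of the scan line (a plane across the track) on the track's y axis, at height 44 mm; marked by the red line on the scanner's grey head. Axes parallel to the track's. The sample is in the scan line while the pointer is within 50 mm of this point along the track.
- scanner: Fixed scanner: white column 100 x 120 x 180 mm beyond the track, with a grey head (90 mm along the track, 105 to 170 mm high) that reaches over the sample side only, from 60 mm beyond the track's y axis; the push well passes clear of it on the robot's side. Origin on the table, 120 mm beyond the track's y axis, in line with the scan line.
- flag: Red flag, an upright plate 12 mm wide along the track and 62 mm high, fixed at the robot's side of the track, 126 mm from its y axis. Origin at table height, in the middle of the plate; axes parallel to the track's. The pointer must stop level with it along the track.
- jar: Bystander: closed jar, 70 mm diameter, 90 mm high, beyond the track, to the left. Origin at its underside.
- cup: Bystander: white sample cup, 60 mm diameter, 50 mm high, between robot and track, to the left. Origin at its underside.
- offcut: Bystander: loose offcut of grooved timber, 50 x 110 x 26 mm, between robot and track, to the right. Origin at its underside.
- deck (a point): Covers of the carriage: grey deck 230 x 400 mm, top at height 46 mm, white pad housings at both ends (128 mm wide, top at height 108 mm, from 130 to 200 mm either way of the pointer) and the sample tray. This point: on the deck in the middle of the well, level with the pointer, at track x = 0, height 46 mm. Must not be touched (over 2 N counts).

How it is judged:
On the way, in this order (a step that is already met when the one before it is completed fails the run):
1. the sample enters the scan line (y of pointer in the frame of beam above -0.05 m).
2. the whole sample has passed the scan line (y of pointer in the frame of beam above 0.05 m).
3. the carriage stands still with its pointer at the flag (y of pointer in the frame of flag between -0.012 and 0.012 m and velocity of joint carriage between -0.01 and 0.01 m/s), for 1 s.
At the end, for the whole second after the job is handed in: The pointer is within 12 mm of the flag along the track, the carriage is at rest (under 0.01 m/s) and released, after one scan pass at 0.06 to 0.16 m/s; jar, cup and offcut within 30 mm of where they were (all of step 3 and distance of each of jar, cup, offcut from where it was at the start of the episode below 0.03 m); the robot touches nothing.
It fails at once if the carriage went slower than 0.06 m/s or backwards while the sample was in the scan line (y of pointer in the frame of beam between -0.05 and 0.05 m and velocity of joint carriage below 0.06 m/s).
It fails at once if the carriage went faster than 0.16 m/s while the sample was in the scan line (y of pointer in the frame of beam between -0.05 and 0.05 m and velocity of joint carriage above 0.16 m/s).
It fails at once if the carriage struck the red end stop (value of joint carriage above 0.435 m).
It fails at once if the carriage was touched elsewhere than on its pads (contact force between anything else and carriage_c0 above 2 N or contact force between anything else and carriage_c1 above 2 N or contact force between anything else and carriage_c2 above 2 N or contact force between anything else and carriage_c3 above 2 N or contact force between anything else and carriage_c4 above 2 N or contact force between anything else and carriage_c5 above 2 N or contact force between anything else and carriage_c6 above 2 N or contact force between anything else and carriage_c7 above 2 N or contact force between anything else and carriage_c8 above 2 N or contact force between anything else and carriage_c9 above 2 N or contact force between anything else and carriage_c10 above 2 N or contact force between anything else and carriage_c11 above 2 N or contact force between anything else and carriage_c12 above 2 N or contact force between anything else and carriage_c13 above 2 N or contact force between anything else and carriage_c14 above 2 N or contact force between anything else and carriage_c15 above 2 N).
It fails at once if a bystander was disturbed (distance of any of jar, cup, offcut from where it was at the start of the episode above 0.03 m).
It also fails if it takes over 43 s, if anything falls off the work surface, if the arm or the gripper's body presses on something with over 40 N, if the wrist force passes 120 N, or if a joint passes its speed limit or range.

## Working session

There is one attempt and no reset: what is moved stays moved. The work goes in short steps, Python scripts to look and compute and a tool call to move; the robot and the scene stay as the last step left them, time stands still between calls to the robot, and variables do not carry over. Pictures are saved under pics/ and viewed, about 8 in all and at most 12, crops included, and the job is handed in when it is done.

Besides the shell and the picture viewer there is one more tool, called in YAML: its name, and indented under it one key for each argument. apply_moves: Moves the arm, as the interface text tells. Its arguments: {"type":"object","properties":{"series":{"type":"array"},"force":{"type":"number"}},"required":["series"]}

```bash
mkdir -p pics; cat > h.py <<'E'
from plant import *
import numpy as np, cv2
def cam(n):
    c=read_camera(n); c={k:np.array(v) for k,v in c.items()}; return c
def ray(c,uv,z):
    R=cv2.Rodrigues(c['rvec'].astype(float))[0]; t=c['tvec'].astype(float).ravel()
    o=-R.T@t; d=R.T@np.linalg.inv(c['intrinsics'])@np.array([uv[0],uv[1],1.])
    return o+d*(z-o[2])/d[2]
def proj(c,P):
    return cv2.projectPoints(np.array(P,float).reshape(-1,3),c['rvec'].astype(float),c['tvec'].astype(float),c['intrinsics'].astype(float),None)[0].reshape(-1,2)
E
python3 - <<'E'
from h import *
s=read_state();print(s)
for n in('scene','top'):
    c=cam(n);cv2.imwrite(f'pics/{n}0.png',c['pixels']);np.savez(f'{n}0.npz',**c)
    R=cv2.Rodrigues(c['rvec'].astype(float))[0];print(n,c['intrinsics'].tolist(),(-R.T@c['tvec'].ravel()))
E
```

```text
{'t': 0.0, 'q': array([-1.28740821e+00,  1.31124789e-01,  1.48931358e+00, -1.58995298e-05,
        1.52300503e+00, -8.54008937e-02]), 'dq': array([-5.64808160e-04,  1.05479023e-03, -5.57053858e-04,  5.52120706e-04,
        3.68677590e-05, -2.23809933e-03]), 'joint_torque': array([-3.27478392e-04, -5.59833348e+01, -4.91770720e+01,  7.66608864e-02,
        3.54660605e-02, -1.39716312e-04]), 'tool_pos': array([ 0.2161416 , -0.55908715,  0.21759035]), 'orientation': array([ 2.02062153,  0.37880287, -2.02103002]), 'force': array([0.2500965 , 0.7528236 , 0.47594739]), 'wrist_torque': array([0.03415828, 0.0420442 , 0.01899681]), 'opening': 0.09315767989387884}
scene [[457.48951966606637, 0.0, 268.0561531192685], [0.0, 457.48951966606637, 196.28887034396885], [0.0, 0.0, 1.0]] [1.06362194 0.53297508 0.93641939]
top [[387.99733403174673, 0.0, 242.666710515338], [0.0, 387.99733403174673, 197.20633062189395], [0.0, 0.0, 1.0]] [0.35445187 0.01105416 1.16224437]
```

View pics/top0.png

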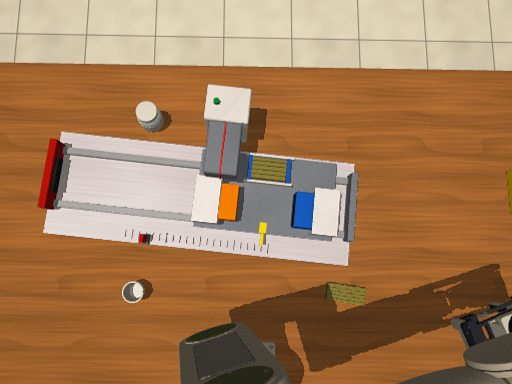

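View pics/scene0.png

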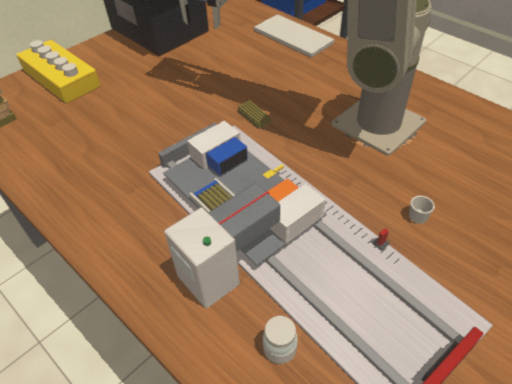

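The top view shows the track turned a few degrees, with +y to the left. The yellow pointer is near (263,232), the orange face near x≈220–238, the blue pad near (303,210), the flag near (144,238) and the red line at (222,150). The scene view shows the same layout, with the head over the sample side only. Next I'll measure these from colour masks.

```bash
python3 - <<'E'
from h import *
T=dict(np.load('top0.npz'));S=dict(np.load('scene0.npz'))
def masks(c):
    h=cv2.cvtColor(c['pixels'],cv2.COLOR_BGR2HSV)
    f=lambda lo,hi:cv2.inRange(h,np.array(lo),np.array(hi))
    return dict(yellow=f((22,180,150),(32,255,255)),orange=f((8,220,180),(16,255,255)),blue=f((105,190,80),(125,255,255)),
      red=f((0,200,90),(4,255,255))|f((174,200,90),(180,255,255)))
for n,c in(('top',T),('scene',S)):
    for k,m in masks(c).items():
        N,_,st,ce=cv2.connectedComponentsWithStats(m)
        for i in range(1,N):
            if st[i,4]>12:
                r=cv2.minAreaRect(np.argwhere(_==i)[:,::-1].astype(np.float32))
                print(n,k,st[i].tolist(),ce[i].round(1),np.round(cv2.boxPoints(r),1).tolist())
# plate edges on top: bright low-sat
h=cv2.cvtColor(T['pixels'],cv2.COLOR_BGR2HSV);m=cv2.inRange(h,np.array((0,0,150)),np.array((180,40,255)));m[:110]=0
col=lambda u:np.flatnonzero(m[:,u])
for u in (80,100,120,160,180,280,310,340): c=col(u);print(u,c.min() if len(c) else None,c.max() if len(c) else None)
E
```

```text
top yellow [259, 223, 8, 10, 68] [262.2 227.6] [[259.0, 223.0], [266.0, 223.0], [266.0, 232.0], [259.0, 232.0]]
top yellow [260, 234, 4, 12, 29] [261.2 239.4] [[259.3999938964844, 244.8000030517578], [260.6000061035156, 233.6999969482422], [263.0, 234.0], [261.79998779296875, 245.10000610351562]]
top orange [218, 183, 21, 37, 600] [228.  201.5] [[217.60000610351562, 218.0], [221.5, 182.89999389648438], [238.39999389648438, 184.8000030517578], [234.5, 219.8000030517578]]
top blue [247, 155, 5, 24, 68] [249.4 166.2] [[246.8000030517578, 177.8000030517578], [249.10000610351562, 154.8000030517578], [252.0, 155.10000610351562], [249.6999969482422, 178.10000610351562]]
top blue [286, 160, 5, 23, 71] [287.9 170.9] [[285.3999938964844, 182.0], [287.29998779296875, 159.8000030517578], [290.29998779296875, 160.0], [288.5, 182.1999969482422]]
top blue [292, 192, 22, 37, 653] [303.4 209.9] [[292.0, 226.39999389648438], [295.8999938964844, 191.10000610351562], [314.8999938964844, 193.1999969482422], [310.8999938964844, 228.5]]
top red [219, 123, 7, 55, 61] [222.1 150.1] [[218.5, 176.8000030517578
[... 191 characters left out ...]
9.900001525878906, 138.0], [57.099998474121094, 139.39999389648438], [44.29999923706055, 207.39999389648438]]
top red [139, 235, 5, 7, 29] [140.9 238. ] [[139.0, 235.0], [143.0, 235.0], [143.0, 241.0], [139.0, 241.0]]
scene yellow [18, 41, 82, 61, 1786] [63.5 72.7] [[16.899999618530273, 55.20000076293945], [45.900001525878906, 24.100000381469727], [104.19999694824219, 78.4000015258789], [75.19999694824219, 109.5]]
scene yellow [265, 171, 10, 6, 35] [269.1 173.5] [[264.20001220703125, 173.39999389648438], [272.6000061035156, 169.1999969482422], [274.3999938964844, 172.8000030517578], [266.0, 177.0]]
80 134 236
100 136 238
120 138 240
160 143 245
180 145 247
280 156 258
310 160 261
340 163 264
```

```bash
python3 - <<'E'
from h import *
T=dict(np.load('top0.npz'));S=dict(np.load('scene0.npz'))
h=cv2.cvtColor(T['pixels'],cv2.COLOR_BGR2HSV);m=cv2.inRange(h,np.array((0,0,150)),np.array((180,40,255)));m[:110]=0
us=list(range(75,135))+list(range(160,185)) 
far=[(u,np.flatnonzero(m[:,u]).min()-.5) for u in range(75,140)]+[(u,np.flatnonzero(m[:,u]).min()-.5) for u in range(155,190)]
near=[(u,np.flatnonzero(m[:,u]).max()+.5) for u in range(70,340)]
for z in(0,.006,.012):
    F=np.array([ray(T,p,z)[:2] for p in far]);N=np.array([ray(T,p,z)[:2] for p in near])
    pf=np.polyfit(F[:,1],F[:,0],1);pn=np.polyfit(N[:,1],N[:,0],1)
    # robust second pass
    for _ in range(3):
        r=abs(np.polyval(pn,N[:,1])-N[:,0]);k=r<.003;pn=np.polyfit(N[k,1],N[k,0],1)
        r=abs(np.polyval(pf,F[:,1])-F[:,0]);k=r<.003;pf=np.polyfit(F[k,1],F[k,0],1)
    print(z,'yaw far/near',np.arctan(pf[0]),np.arctan(pn[0]),'width at y=.2',(np.polyval(pf,.2)-np.polyval(pn,.2))*np.cos(np.arctan(pn[0])))
a=-np.arctan(pn[0]); print('yaw',a)
ey=np.array([-np.sin(a),np.cos(a)]);ex=np.array([np.cos(a),np.sin(a)])
mid=np.array([(np.polyval(pf,.1)+np.polyval(pn,.1))/2,.1]); x0=mid@ex; print('axis x0',x0)
tr=lambda P:(P[:2]@ex-x0,P[:2]@ey)
def show(n,c,uv,z): print(n,np.round(ray(c,uv,z),4),np.round(tr(ray(c,uv,z)),4))
show('pointer top',T,(262.2,227.6),.05);show('pointer line',T,(261.2,239.4),.044);show('pointer scene',S,(269.1,173.5),.05)
show('or a',T,(238.4,184.8),.1);show('or b',T,(234.5,219.8),.1)
show('bl a',T,(295.9,191.1),.1);show('bl b',T,(292,226.4),.1)
show('beam a',T,(219.2,176.9),.17);show('beam b',T,(224.9,123),.17)
show('flag top',T,(140.9,238),.06)
show('stop',T,(50.7,206.7),.06);show('stop',T,(56.5,139.4),.06)
I=T['pixels'];cv2.imwrite('pics/t1.png',np.hstack([cv2.resize(I[215:250,120:160],None,fx=10,fy=10,interpolation=0),cv2.resize(I[215:250,240:280],None,fx=10,fy=10,interpolation=0)]))
E
```

```text
0 yaw far/near 0.10165516207510332 0.10199114122535868 width at y=.2 0.3113587522210617
0.006 yaw far/near 0.10165516207510433 0.10199114122535859 width at y=.2 0.30975105643742973
0.012 yaw far/near 0.10165516207510464 0.10199114122535874 width at y=.2 0.3081433606537981
yaw -0.10199114122535874
axis x0 0.5080543028688462
pointer top [ 0.4298 -0.0707  0.05  ] [-0.0733 -0.0265]
pointer line [ 0.3963 -0.0681  0.044 ] [-0.1069 -0.0274]
pointer scene [ 0.4348 -0.0698  0.05  ] [-0.0684 -0.0251]
or a [ 0.5449 -0.001   0.1   ] [0.0341 0.0544]
or b [0.4473 0.009  0.1   ] [-0.064   0.0545]
bl a [ 0.5285 -0.1612  0.1   ] [ 0.0341 -0.1065]
bl b [ 0.4302 -0.1489  0.1   ] [-0.0649 -0.1044]
beam a [0.5528 0.0498 0.17  ] [0.0368 0.1058]
beam b [0.6987 0.0367 0.17  ] [0.1833 0.1076]
flag top [0.3978 0.2716 0.06  ] [-0.14    0.3107]
stop [0.4845 0.529  0.06  ] [-0.08    0.5756]
stop [0.6812 0.5273 0.06  ] [0.1159 0.5939]
```

View pics/t1.png

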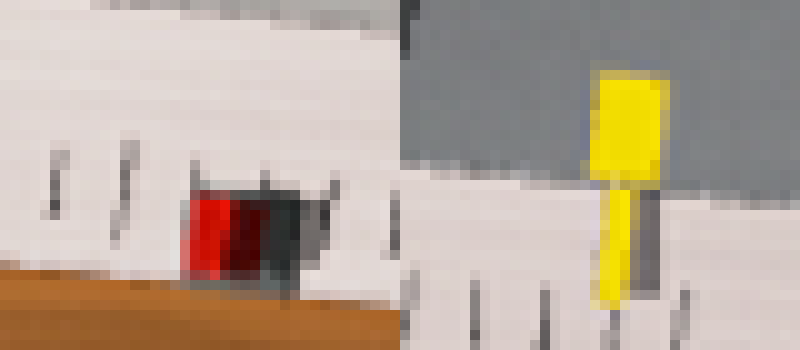

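The crops show the pointer's thin bar at about (261,239) and the flag's bright top centred at about (140.5,238), with a darker side face. The pads are 160 mm apart as given, and their middle agrees with the pointer to within 1–2 mm. The plate is not centred on the track axis: pads, flag and head all put the axis about 15 mm nearer the robot. Next: the approach moves and a push simulation.

```bash
cat >> h.py <<'E'
from scipy.spatial.transform import Rotation as Ro
a=-.102;ex=np.array([np.cos(a),np.sin(a),0]);ey=np.array([-np.sin(a),np.cos(a),0]);X0=.493
YF=.312;YB=.1067
def P(xt,yt,z): return ex*(X0+xt)+ey*yt+np.array([0,0,z])
def tt(p): return np.array([p@ex-X0,p@ey,p[2]])   # world -> track-like frame
def shift(s,target): return Ro.from_rotvec(s['orientation']).as_matrix().T@(np.array(target)-s['tool_pos'])
def sim(m,tool,y0,v0,w,T,k=30.,c=1.,dt=.001,rel=True):
    """tool(t)= tool centre y; returns t, pointer y, v, force"""
    y,v,out=y0,v0,[]
    for i in range(int(T/dt)):
        t=i*dt;p=tool(t);u=(tool(t+dt)-p)/dt;F=0
        d=p+w/2-(y+.08)
        if d>0: F+=max(0,k*d+c*(u-v))
        b=(y-.08)-(p-w/2)
        if b>0: F-=max(0,k*b+c*(v-u))
        fr=.06+.4*abs(v)
        if abs(v)<1e-4 and abs(F)<.06: acc=0;v=0
        else: acc=(F-np.sign(v if abs(v)>=1e-4 else F)*fr)/m
        vn=v+acc*dt
        if v*vn<0 and abs(F)<.06: vn=0
        v=vn;y+=v*dt;out.append((t,y,v,F))
    return np.array(out)
E
python3 - <<'E'
from h import *
s=read_state();R=Ro.from_rotvec(s['orientation']).as_matrix();print(R.round(3))
tyd=R[:,1];print('tool y in track',tyd@ex,tyd@ey,'angle',np.degrees(np.arctan2(tyd@ex,tyd@ey)))
print('shift above',shift(s,P(-.015,-.0255,.2)),tt(s['tool_pos']))
for m in(3.5,5,6.5):
  for u in(.064,.07):
    o=sim(m,lambda t:min(-.0265+.08-.0175-.008+u*t,-.0265+.08-.0175+.10),-.0265,0,.035,4)
    w=o[(abs(o[:,1]-YB)<.05)]
    rel=o[np.flatnonzero(o[:,3]>0)[-1]]
    print(m,u,'window v',w[:,2].min().round(4),w[:,2].max().round(4),'release t,y,v',rel.round(3),'at .24 t,v',o[np.argmax(o[:,1]>.24)].round(3))
E
```

```text
[[-0.     0.36  -0.933]
 [ 0.002 -0.933 -0.36 ]
 [-1.    -0.002 -0.   ]]
tool y in track 0.4535869210291773 -0.8912105429843784 angle 153.02590998107857
shift above [ 0.01836368 -0.35991805 -0.41437018] [-0.22102612 -0.53424373  0.21771807]
3.5 0.064 window v 0.0823 0.1114 release t,y,v [1.268 0.045 0.115 0.   ] at .24 t,v [ 0.    -0.026  0.     0.   ]
3.5 0.07 window v 0.0971 0.124 release t,y,v [1.251 0.051 0.125 0.   ] at .24 t,v [ 0.    -0.026  0.     0.   ]
5 0.064 window v 0.0978 0.117 release t,y,v [1.474e+00 5.800e-02 1.170e-01 1.000e-03] at .24 t,v [ 0.    -0.026  0.     0.   ]
5 0.07 window v 0.1114 0.1285 release t,y,v [1.458 0.066 0.128 0.   ] at .24 t,v [ 0.    -0.026  0.     0.   ]
6.5 0.064 window v 0.1056 0.1187 release t,y,v [1.653 0.07  0.118 0.   ] at .24 t,v [ 0.    -0.026  0.     0.   ]
6.5 0.07 window v 0.1175 0.1297 release t,y,v [1.567 0.069 0.129 0.004] at .24 t,v [ 3.124  0.24   0.046 -1.29 ]
```

apply_moves:
  force: 20
  series:
    - {"jaw":1,"linear":[0.03,-0.3,-0.345],"roll":0.45}
    - {"jaw":1,"linear":[0.03,-0.3,-0.345],"roll":0.45}
    - {"jaw":1,"linear":[0.03,-0.3,-0.345],"roll":0.45}
    - {"jaw":1,"linear":[0.03,-0.3,-0.345],"roll":0.45}
    - {"jaw":1,"linear":[0.03,-0.3,-0.345],"roll":0.45}
    - {"jaw":1,"linear":[0.03,-0.6,-0.69],"roll":0.899}
    - {"jaw":1,"linear":[0.03,-0.6,-0.69],"roll":0.899}
    - {"jaw":1,"linear":[0.03,-0.6,-0.69],"roll":0.899}
    - {"jaw":1,"linear":[0.03,-0.6,-0.69],"roll":0.899}
    - {"jaw":1,"linear":[0.03,-0.6,-0.69],"roll":0.899}
    - {"jaw":1,"linear":[0.03,-0.6,-0.69],"roll":0.899}
    - {"jaw":1,"linear":[0.03,-0.6,-0.69],"roll":0.899}

```text
t: 1.6
tool_pos: [0.4721, -0.0745, 0.2]
orientation: [-2.167, 0.109, 2.17]
force: [-0.3, -0.3, 0.1]
opening: 0.0005
```

```bash
python3 - <<'E'
from h import *
s=read_state();R=Ro.from_rotvec(s['orientation']).as_matrix();print(s['t'],s['opening'],R.round(4).tolist(),s['force'])
print('y in track',R[:,1]@ex,R[:,1]@ey,tt(s['tool_pos']),abs(s['dq']).max())
ims=[]
for n in('wrist','top','scene'):
    c=cam(n);np.savez(f'{n}1.npz',**c);ims.append(cv2.resize(c['pixels'],(400,300)))
ims.append(ims[0]*0);cv2.imwrite('pics/a1.png',np.vstack([np.hstack(ims[:2]),np.hstack(ims[2:])]))
print('to well',shift(s,P(-.015,-.0255,.065)))
E
```

```text
1.6 0.0005251098058930991 [[-0.0014, -0.1014, -0.9948], [0.0013, -0.9948, 0.1014], [-1.0, -0.0012, 0.0015]] [-0.25301353 -0.26062553  0.11967552]
y in track 0.0004439862480861978 -0.9999992065462173 [-0.01576592 -0.02603505  0.19999702] 0.023518262623529594
to well [ 0.13499625 -0.00037556 -0.00096873]
```

View pics/a1.png

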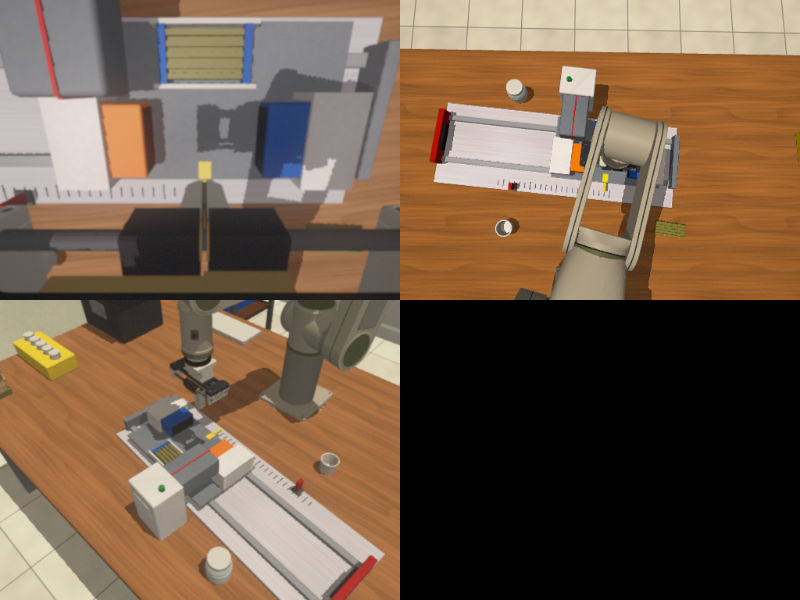

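The wrist view (left top) shows the pads, the pointer bar at about (204,172) of the half-size picture, the ticks, the red line and the flag's edge at far left. The arm hides part of the top view but leaves the pointer and flag in sight. I'll cross-check the points with the wrist camera and descend.

```bash
cat >> h.py <<'E'
def wray(c,s,uv,z):
    M=c['tool_from_camera'];R=Ro.from_rotvec(s['orientation']).as_matrix()
    o=R@M[:3,3]+s['tool_pos'];d=R@M[:3,:3]@np.linalg.inv(c['intrinsics'])@np.array([uv[0],uv[1],1.])
    return o+d*(z-o[2])/d[2]
RNG=dict(yellow=((22,180,120),(32,255,255)),orange=((7,190,140),(16,255,255)),blue=((105,150,50),(125,255,255)),red=((0,200,90),(4,255,255)))
def blobs(I,k,amin=25):
    h=cv2.cvtColor(I,cv2.COLOR_BGR2HSV);m=cv2.inRange(h,*map(np.array,RNG[k]))
    n,l,st,ce=cv2.connectedComponentsWithStats(m)
    return [(st[i],ce[i],np.argwhere(l==i)[:,::-1]) for i in np.argsort(-st[1:,4])+1 if st[i,4]>=amin]
E
python3 - <<'E'
from h import *
s=read_state();c=dict(np.load('wrist1.npz'));print(c['tool_from_camera'].round(4).tolist(),c['intrinsics'].tolist())
for k in RNG:
    for st,ce,px in blobs(c['pixels'],k)[:4]:
        b=cv2.boxPoints(cv2.minAreaRect(px.astype(np.float32)))
        print(k,st,ce.round(1),b.round(0).tolist())
        for z in (.044,.1,.17):
            print('   ',z,[tt(wray(c,s,p,z))[:2].round(4).tolist() for p in list(b)+[ce]])
E
```

```text
[[0.0006, -0.2929, 0.9561, -0.1657], [1.0, -0.0001, -0.0007, 0.0003], [0.0003, 0.9561, 0.2929, -0.0834], [0.0, 0.0, 0.0, 1.0]] [[266.78834498551385, 0.0, 261.19395692133935], [0.0, 266.78834498551385, 199.091215576174], [0.0, 0.0, 1.0]]
blue [ 339  133   54   73 2644] [362.6 165. ] [[337.0, 205.0], [345.0, 130.0], [394.0, 135.0], [386.0, 210.0]]
    0.044 [[-0.0386, -0.1231], [0.0536, -0.1243], [0.0479, -0.182], [-0.0452, -0.1858], [0.0121, -0.1496]]
    0.1 [[-0.0201, -0.1064], [0.0561, -0.1074], [0.0514, -0.1551], [-0.0256, -0.1583], [0.0218, -0.1284]]
    0.17 [[0.0031, -0.0856], [0.0592, -0.0863], [0.0557, -0.1215], [-0.001, -0.1238], [0.0339, -0.1018]]
blue [359 208  26  18 319] [370.7 216.2] [[359.0, 208.0], [384.0, 208.0], [384.0, 225.0], [359.0, 225.0]]
    0.044 [[-0.0431, -0.1511], [-0.0432, -0.183], [-0.0665, -0.1861], [-0.0665, -0.1536], [-0.0543, -0.1674]]
    0.1 [[-0.0238, -0.1296], [-0.0239, -0.1559], [-0.0432, -0.1585], [-0.0431, -0.1316], [-0.0331, -0.143]]
    0.17 [[0.0003, -0.1027], [0.0003, -0.122], [-0.0139, -0.1239], [-0.0139, -0.1042], [-0.0065, -0.1126]]
```

apply_moves:
  series:
    - {"jaw":1,"linear":[0.1,-0.03,0],"roll":0}
    - {"jaw":1,"linear":[0.16,-0.03,0],"roll":0}
    - {"jaw":1,"linear":[0.225,-0.03,0],"roll":0}
    - {"jaw":1,"linear":[0.225,-0.03,0],"roll":0}

```text
t: 2.25
tool_pos: [0.4706, -0.0573, 0.0622]
orientation: [-2.158, 0.111, 2.174]
force: [-0.6, 0.1, 0.6]
opening: 0.0003
```

```bash
python3 - <<'E'
from h import *
s=read_state();c=cam('wrist');np.savez('wrist2.npz',**c);print(s['t'],tt(s['tool_pos']),s['force'])
cv2.imwrite('pics/w2.png',c['pixels'])
E
```

```text
2.25 [-0.01897018 -0.00904066  0.06222681] [-0.62009915  0.11608975  0.59089547]
```

View pics/w2.png

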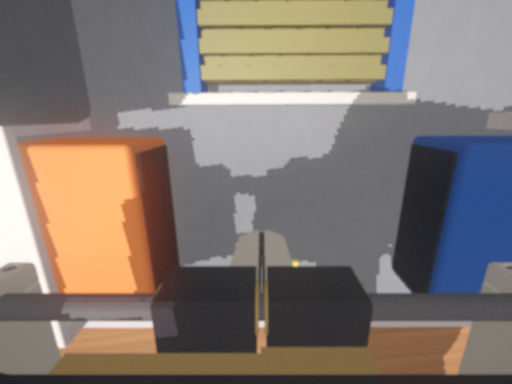

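The wrist view shows both pads clear of the fingers. The black finger blocks above the tips are about 90–100 mm wide, and I need their height relative to the pad and housing tops. A scene crop should show that.

```bash
python3 - <<'E'
from h import *
s=read_state();c=cam('scene');np.savez('scene2.npz',**c)
p=proj(c,[s['tool_pos'],s['tool_pos']+[0,0,.05],s['tool_pos']+[0,0,.1],s['tool_pos']+ey*.05,s['tool_pos']-ey*.05]);print(p.round(1))
x0,y0=int(p[0,0])-60,int(p[0,1])-65
cv2.imwrite('pics/s2.png',cv2.resize(c['pixels'][y0:y0+100,x0:x0+130],None,fx=6,fy=6,interpolation=cv2.INTER_CUBIC));print(x0,y0)
w=dict(np.load('wrist2.npz'))['pixels'];h=cv2.cvtColor(w,cv2.COLOR_BGR2HSV);print(h[200,100],h[200,450],h[265,295],h[160,155])
E
```

```text
[[262.6 179.4]
 [262.2 165.8]
 [261.7 151.4]
 [275.2 189.8]
 [250.6 169.4]]
202 114
[ 16 135 255] [110 165 110] [ 24 126 236] [  5 107  86]
```

View pics/s2.png

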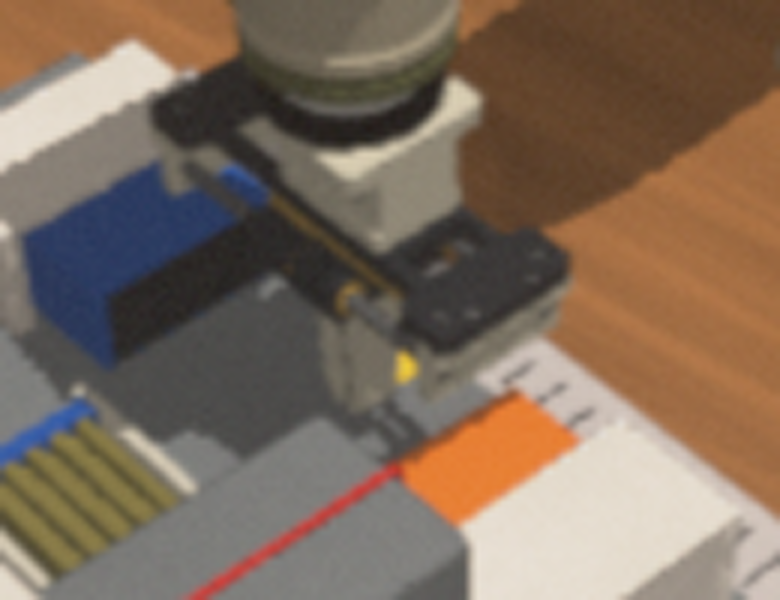

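The crop shows the fingers free in the well, with about 60 mm of finger below the black blocks. I'll raise the TCP to about 0.075 so the blocks clear the pads and housings, and complete the cross-check with looser wrist colours.

```bash
python3 - <<'E'
from h import *
RNG.update(yellow=((22,110,130),(34,255,255)),orange=((8,100,150),(20,255,255)),red=((0,130,60),(6,255,255)))
c=dict(np.load('wrist1.npz'))
s=dict(tool_pos=np.array([.4721,-.0745,.2]),orientation=Ro.from_matrix([[-0.0014,-0.1014,-0.9948],[0.0013,-0.9948,0.1014],[-1.0,-0.0012,0.0015]]).as_rotvec())
I=c['pixels'][:262]
for k,z in(('yellow',.046),('orange',.1),('red',.17),('red',.062),('blue',.1)):
    for st,ce,px in blobs(I,k)[:3]:
        b=cv2.boxPoints(cv2.minAreaRect(px.astype(np.float32)))
        print(k,z,st,ce.round(0),[tt(wray(c,s,p,z))[:2].round(4).tolist() for p in list(b)+[ce]])
s=read_state();print(tt(s['tool_pos']),'to push start',shift(s,P(-.015,-.0265+.08-.0175-.012,.076))/.6)
R=Ro.from_rotvec(s['orientation']).as_matrix();print(R.round(4).tolist())
E
```

```text
yellow 0.046 [255 207  15  22 313] [262. 217.] [[-0.0411, -0.0181], [-0.0411, -0.0358], [-0.0698, -0.0361], [-0.0698, -0.0179], [-0.0547, -0.0268]]
orange 0.1 [ 230    0  282   53 5989] [378.  14.] [[0.1252, 0.0021], [0.1637, 0.0003], [0.1615, -0.238], [0.1228, -0.2481], [0.1525, -0.1261]]
orange 0.1 [ 437   84   75  178 5002] [490. 207.] [[0.0968, -0.1875], [0.0967, -0.2554], [-0.0863, -0.3058], [-0.0864, -0.223], [-0.0229, -0.2664]]
orange 0.1 [ 128  133   61   95 4765] [159. 179.] [[0.0527, 0.1038], [0.0572, 0.0528], [-0.0442, 0.0524], [-0.0498, 0.1094], [0.0075, 0.0784]]
red 0.17 [ 45   0  33 126 718] [59. 59.] [[0.1375, 0.1098], [0.1382, 0.1054], [0.0624, 0.1042], [0.0614, 0.1091], [0.1046, 0.1074]]
red 0.062 [ 45   0  33 126 718] [59. 59.] [[0.1759, 0.185], [0.1771, 0.1783], [0.0593, 0.1763], [0.0578, 0.1839], [0.1249, 0.1813]]
blue 0.1 [ 339  133   54   73 2644] [363. 165.] [[-0.02, -0.1057], [0.0561, -0.1066], [0.0515, -0.1542], [-0.0254, -0.1576], [0.0219, -0.1276]]
blue 0.1 [359 208  26  18 319] [371. 216.] [[-0.0237, -0.1289], [-0.0237, -0.1552], [-0.043, -0.1578], [-0.043, -0.131], [-0.0329, -0.1423]]
[-0.01549461 -0.00921429  0.06627107] to push start [-0.01614489 -0.05537983 -0.00065897]
[[-0.0004, -0.1046, -0.9945], [0.0013, -0.9945, 0.1046], [-1.0, -0.0013, 0.0006]]
```

apply_moves:
  series:
    - {"jaw":1,"linear":[-0.016,-0.025,-0.001],"roll":0}
    - {"jaw":1,"linear":[-0.016,-0.045,-0.001],"roll":0}
    - {"jaw":1,"linear":[-0.016,-0.055,-0.001],"roll":0}
    - {"jaw":1,"linear":[-0.016,-0.055,-0.001],"roll":0}
    - {"jaw":1,"linear":[-0.016,-0.055,-0.001],"roll":0}
    - {"jaw":1,"linear":[-0.016,-0.055,-0.001],"roll":0}

```text
t: 3.1
tool_pos: [0.478, -0.0252, 0.0757]
orientation: [-2.166, 0.113, 2.168]
force: [-0.3, 0.0, -0.2]
opening: 0.0004
```

```bash
cat >> h.py <<'E'
RNG.update(yellow=((22,110,130),(34,255,255)),orange=((8,100,150),(20,255,255)),red=((0,130,60),(6,255,255)),blue=((105,130,50),(125,255,255)))
def edges(c,s):
    """face edges of pads (top edge z=.1): orange right edge, blue left edge -> pointer y estimates"""
    h=cv2.cvtColor(c['pixels'],cv2.COLOR_BGR2HSV);o=[]
    for k in('orange','blue'):
        m=cv2.inRange(h,*map(np.array,RNG[k]));e=[]
        for v in range(150,262,4):
            r=np.flatnonzero(m[v,:255] if k=='orange' else m[v,300:]) 
            if len(r)<15: continue
            u=(r.max()+.5) if k=='orange' else 300+r.min()-.5
            e.append(tt(wray(c,s,(u,v),.1))[1])
        o.append((np.median(e),np.std(e)) if e else (np.nan,np.nan))
    return o
E
python3 - <<'E'
from h import *
s=read_state();c=cam('wrist');print(s['t'],tt(s['tool_pos']),s['force'],edges(c,s))
cv2.imwrite('pics/w3.png',c['pixels']);np.savez('wrist3.npz',**c)
R=Ro.from_rotvec(s['orientation']).as_matrix();print(R.round(4).tolist())
E
```

```text
3.1 [-0.01494997  0.0235557   0.0757063 ] [-0.28758553  0.03738973 -0.1813219 ] [(np.float64(0.05323011534460079), np.float64(0.0037159264019421445)), (np.float64(-0.10182638635344256), np.float64(0.0036130384818680882))]
[[-0.0008, -0.1049, -0.9945], [0.0013, -0.9945, 0.1049], [-1.0, -0.0012, 0.001]]
```

View pics/w3.png

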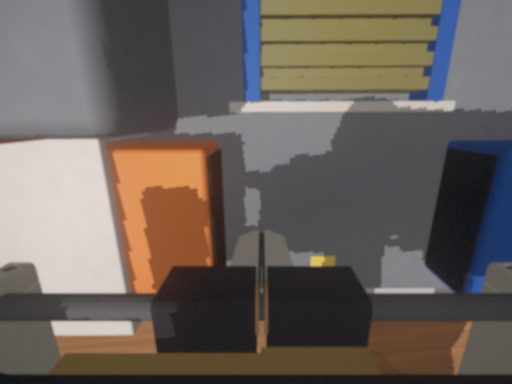

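The view shows the orange pad face at about x=220 and the blue one at about x=440, both clear of the fingers, with the pointer at (322,260). Next is the push at 8.4 mm per row (0.067 m/s), about 14 rows.

apply_moves:
  series:
    - {"jaw":1,"linear":[0,-0.014,0],"roll":0}
    - {"jaw":1,"linear":[0,-0.028,0],"roll":0}
    - {"jaw":1,"linear":[0,-0.042,0],"roll":0}
    - {"jaw":1,"linear":[0,-0.056,0],"roll":0}
    - {"jaw":1,"linear":[0,-0.07,0],"roll":0}
    - {"jaw":1,"linear":[0,-0.084,0],"roll":0}
    - {"jaw":1,"linear":[0,-0.098,0],"roll":0}
    - {"jaw":1,"linear":[0,-0.112,0],"roll":0}
    - {"jaw":1,"linear":[0,-0.126,0],"roll":0}
    - {"jaw":1,"linear":[0,-0.14,0],"roll":0}
    - {"jaw":1,"linear":[0,-0.154,0],"roll":0}
    - {"jaw":1,"linear":[0,-0.168,0],"roll":0}
    - {"jaw":1,"linear":[0,-0.182,0],"roll":0}
    - {"jaw":1,"linear":[0,-0.196,0],"roll":0}

```text
t: 4.9
tool_pos: [0.4904, 0.0923, 0.0759]
orientation: [-2.166, 0.113, 2.168]
force: [0.7, -0.1, 0.8]
opening: 0.0005
```

```bash
python3 - <<'E'
from h import *
for i in range(2):
    s=read_state();c=cam('wrist');np.savez(f'wrist4{i}.npz',**c,t=s['t'],tp=s['tool_pos'],ori=s['orientation'])
    print(s['t'],tt(s['tool_pos']),s['force'],edges(c,s),blobs(c['pixels'][235:266,100:],'yellow')[:1] and [ (b[0],b[1]) for b in blobs(c['pixels'][235:266,100:],'yellow')[:2]])
cv2.imwrite('pics/w4.png',c['pixels'])
E
```

```text
4.9 [-0.01450601  0.14175405  0.07591422] [ 0.66029842 -0.1034143   0.81653259] [(np.float64(0.1650885857859847), np.float64(0.005790480107862506)), (np.float64(0.010176804843045943), np.float64(0.005207946602564129))] [(array([219,  21,  24,  10, 219], dtype=int32), array([230.32420091,  25.92694064]))]
4.95 [-0.01452725  0.14253652  0.07595764] [-0.31286879  0.31243334 -0.48461949] [(np.float64(0.17078522208649943), np.float64(0.005157752599793945)), (np.float64(0.015746177708953583), np.float64(0.00424221872595509))] [(array([212,  21,  25,  10, 219], dtype=int32), array([224.16894977,  25.93150685]))]
```

View pics/w4.png

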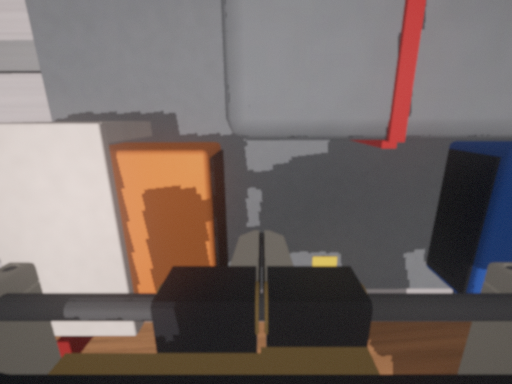

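The view shows the pad free again, ahead of the fingers. The pointer reads about 0.085 then 0.091 m, so about 0.113 m/s, with the sample under the red line. The tool tracked without lag. I'll creep forward and measure again.

apply_moves:
  series:
    - {"jaw":1,"linear":[0,-0.007,0],"roll":0}
    - {"jaw":1,"linear":[0,-0.014,0],"roll":0}
    - {"jaw":1,"linear":[0,-0.021,0],"roll":0}
    - {"jaw":1,"linear":[0,-0.028,0],"roll":0}

```text
t: 5.5
tool_pos: [0.4922, 0.1095, 0.0759]
orientation: [-2.166, 0.112, 2.168]
force: [-0.6, 0.0, 0.2]
opening: 0.0008
```

```bash
python3 - <<'E'
from h import *
s=read_state();c=cam('wrist');np.savez(f'wrist5.npz',**c,t=s['t'],tp=s['tool_pos'],ori=s['orientation'])
print(s['t'],tt(s['tool_pos']),s['force'],edges(c,s),[ (b[0],b[1]) for b in blobs(c['pixels'][235:266,100:],'yellow')[:2]])
for m in(3.5,4,4.5,5,5.5,6,6.5):
  for w in(.030,.035,.040):
    o=sim(m,lambda t:.0236+.0672*min(t,1.75)+.0336*max(0,min(t-1.85,.5)),-.0268,0,w,2.4)
    print(m,w,[o[i,1:3].round(4).tolist() for i in(1750,1800,2350)])
E
```

```text
5.5 [-0.01451212  0.15901321  0.07594168] [-0.59514909  0.04600209  0.21135327] [(np.float64(0.22932266628060746), np.float64(0.002495358470901194)), (np.float64(0.07516822529264666), np.float64(0.002088745100132078))] []
3.5 0.03 [[0.0931, 0.1085], [0.0985, 0.107], [0.1529, 0.0913]]
3.5 0.035 [[0.0971, 0.1074], [0.1024, 0.1059], [0.1563, 0.0903]]
3.5 0.04 [[0.1011, 0.1063], [0.1063, 0.1048], [0.1597, 0.0893]]
4 0.03 [[0.0904, 0.1127], [0.096, 0.1114], [0.1534, 0.0974]]
4 0.035 [[0.0946, 0.1117], [0.1002, 0.1104], [0.157, 0.0965]]
4 0.04 [[0.0987, 0.1107], [0.1042, 0.1094], [0.1606, 0.0956]]
4.5 0.03 [[0.0875, 0.116], [0.0933, 0.1148], [0.1529, 0.1022]]
4.5 0.035 [[0.0918, 0.1151], [0.0975, 0.1139], [0.1567, 0.1013]]
4.5 0.04 [[0.0961, 0.1142], [0.1017, 0.113], [0.1604, 0.1005]]
5 0.03 [[0.0844, 0.1186], [0.0903, 0.1175], [0.1517, 0.106]]
5 0.035 [[0.0888, 0.1178], [0.0947, 0.1167], [0.1557, 0.1052]]
5 0.04 [[0.0932, 0.117], [0.099, 0.1159], [0.1596, 0.1045]]
5.5 0.03 [[0.0812, 0.1207], [0.0873, 0.1197], [0.1502, 0.1091]]
5.5 0.035 [[0.0857, 0.12], [0.0917, 0.119], [0.1542, 0.1084]]
5.5 0.04 [[0.0902, 0.1192], [0.0961, 0.1183], [0.1582, 0.1077]]
6 0.03 [[0.0781, 0.1224], [0.0842, 0.1215], [0.1483, 0.1118]]
6 0.035 [[0.0826, 0.1218], [0.0887, 0.1209], [0.1524, 0.1111]]
6 0.04 [[0.0871, 0.1211], [0.0932, 0.1202], [0.1566, 0.1105]]
6.5 0.03 [[0.0749, 0.1239], [0.0811, 0.1231], [0.1462, 0.114]]
6.5 0.035 [[0.0795, 0.1233], [0.0856, 0.1224], [0.1505, 0.1134]]
6.5 0.04 [[0.0841, 0.1227], [0.0902, 0.1218], [0.1547, 0.1128]]
```

```bash
cat > plan.py <<'E'
from h import *
import itertools
def tool(t,s1,n,u,N):
    t1=n*.125;T=N*.125
    return .1597+s1*min(t,t1)+u*max(0,min(t,T)-t1)
best=[]
cases=[(m,v,w) for m in(4,4.75,5.5) for v in(.099,.104) for w in(.028,.035)]
for s1,n,u in itertools.product((.0,.012,.024),(4,6,8),(.036,.042,.048,.054)):
    e=[];ve=[]
    for m,v,w in cases:
        o=sim(m,lambda t:tool(t,s1,n,u,20),.155,v,w,4.0,dt=.004);e.append(o[-1,1]-YF);ve.append(o[-1,2])
    best.append((np.abs(e).max(),s1,n,u,np.mean(e),min(e),max(e),max(np.abs(ve))))
for b in sorted(best)[:8]: print(np.round(b,4))
E
python3 plan.py
```

```text
[ 1.04e-02  2.40e-02  4.00e+00  4.20e-02  6.50e-03 -2.00e-04  1.04e-02
  6.00e-03]
[ 1.06e-02  2.40e-02  6.00e+00  4.20e-02 -1.20e-03 -1.06e-02  7.20e-03
  2.70e-03]
[ 0.0119  0.      4.      0.048   0.004  -0.0072  0.0119  0.0068]
[ 1.19e-02  2.40e-02  8.00e+00  4.80e-02  4.00e-03 -7.20e-03  1.19e-02
  6.80e-03]
[ 1.43e-02  1.20e-02  4.00e+00  4.20e-02 -4.40e-03 -1.43e-02  5.50e-03
  1.00e-03]
[ 1.6e-02  1.2e-02  6.0e+00  4.8e-02 -3.2e-03 -1.6e-02  8.8e-03  8.0e-04]
[0.0178 0.012  4.     0.048  0.0136 0.0104 0.0178 0.0141]
[0.0178 0.024  6.     0.048  0.0136 0.0104 0.0178 0.0141]
```

apply_moves:
  series:
    - {"jaw":1,"linear":[0,-0.005,0],"roll":0}
    - {"jaw":1,"linear":[0,-0.01,0],"roll":0}
    - {"jaw":1,"linear":[0,-0.015,0],"roll":0}
    - {"jaw":1,"linear":[0,-0.02,0],"roll":0}
    - {"jaw":1,"linear":[0,-0.025,0],"roll":0}
    - {"jaw":1,"linear":[0,-0.03,0],"roll":0}

```text
t: 6.3
tool_pos: [0.4941, 0.128, 0.076]
orientation: [-2.166, 0.111, 2.168]
force: [0.1, -0.1, 0.7]
opening: 0.0006
```

```bash
cat > plan2.py <<'E'
from h import *
s=read_state();c=cam('wrist');np.savez(f'wrist6.npz',**c,t=s['t'],tp=s['tool_pos'],ori=s['orientation'])
p=tt(s['tool_pos']);e=edges(c,s);print(s['t'],p,e)
y=np.nanmean([e[0][0]-.080,e[1][0]+.075]);vavg=(y-.1498)/(s['t']-5.5);print('y',y,'vavg',vavg)
for v in(vavg-.013,vavg-.008):
  for u in(.036,.042,.048):
    E=[]
    for m in(4,4.75,5.5):
      for w in(.028,.035):
        o=sim(m,lambda t:p[1]+u*min(t,16*.125),y+v*.05,v,w,4,dt=.004);E.append((o[-1,1]-YF,o[-1,2]))
    print(v,u,np.round(E,4).tolist())
E
python3 plan2.py
```

```text
6.3 [-0.01448458  0.17762458  0.07599131] [(np.float64(0.30631880104970144), np.float64(0.003596743744809567)), (np.float64(0.15140406842922544), np.float64(0.0007272123734045828))]
y 0.22636143473946344 vavg 0.09570179342432933
0.08270179342432933 0.036 [[-0.0208, 0.0], [-0.0273, 0.0], [-0.0172, 0.0], [-0.0235, 0.0], [-0.0138, 0.0], [-0.02, 0.0]]
0.08270179342432933 0.042 [[-0.0059, 0.0], [-0.0149, 0.0], [-0.0018, 0.0], [-0.0106, 0.0], [0.002, 0.0], [-0.0066, 0.0]]
0.08270179342432933 0.048 [[0.0183, 0.0], [0.0059, 0.0], [0.0243, 0.0], [0.0122, 0.0], [0.0292, 0.0], [0.0182, 0.0]]
0.08770179342432932 0.036 [[-0.0215, 0.0], [-0.0275, 0.0], [-0.0177, 0.0], [-0.0237, 0.0], [-0.0142, 0.0], [-0.0202, 0.0]]
0.08770179342432932 0.042 [[-0.0107, 0.0], [-0.0185, 0.0], [-0.0067, 0.0], [-0.0143, 0.0], [-0.0029, 0.0], [-0.0105, 0.0]]
0.08770179342432932 0.048 [[0.0091, 0.0], [-0.0014, 0.0], [0.0145, 0.0], [0.0042, 0.0], [0.0196, 0.0], [0.0095, 0.0]]
```

apply_moves:
  series:
    - {"jaw":1,"linear":[0,-0.0094,0],"roll":0}
    - {"jaw":1,"linear":[0,-0.0188,0],"roll":0}
    - {"jaw":1,"linear":[0,-0.0282,0],"roll":0}
    - {"jaw":1,"linear":[0,-0.0376,0],"roll":0}
    - {"jaw":1,"linear":[0,-0.047,0],"roll":0}
    - {"jaw":1,"linear":[0,-0.0564,0],"roll":0}
    - {"jaw":1,"linear":[0,-0.0658,0],"roll":0}
    - {"jaw":1,"linear":[0,-0.0752,0],"roll":0}
    - {"jaw":1,"linear":[0,-0.0846,0],"roll":0}
    - {"jaw":1,"linear":[0,-0.094,0],"roll":0}
    - {"jaw":1,"linear":[0,-0.1034,0],"roll":0}
    - {"jaw":1,"linear":[0,-0.1128,0],"roll":0}
    - {"jaw":1,"linear":[0,-0.1222,0],"roll":0}
    - {"jaw":1,"linear":[0,-0.1316,0],"roll":0}

```text
t: 8.1
tool_pos: [0.5024, 0.2072, 0.0761]
orientation: [-2.166, 0.111, 2.168]
force: [1.0, 0.2, 0.2]
opening: 0.0004
```

```bash
python3 - <<'E'
from h import *
for i in range(3):
    s=read_state();c=cam('wrist');e=edges(c,s)
    print(s['t'],tt(s['tool_pos']),e,'y',e[0][0]-.08,e[1][0]+.075,'err',np.nanmean([e[0][0]-.08,e[1][0]+.075])-YF)
T=cam('top');np.savez('top7.npz',**T)
cv2.imwrite('pics/e7.png',np.hstack([cv2.resize(c['pixels'],(400,300)),cv2.resize(T['pixels'][200:260,110:190],(400,300),interpolation=0)]))
E
```

```text
8.1 [-0.01431078  0.25725657  0.07614864] [(np.float64(0.38184889893242524), np.float64(0.003813111007560203)), (np.float64(0.22705803904049648), np.float64(0.0009130801567722876))] y 0.3018488989324252 0.3020580390404965 err -0.01004653101353914
8.15 [-0.01432725  0.25780183  0.07621135] [(np.float64(0.38210022667713306), np.float64(0.0037529592583254627)), (np.float64(0.22720824473234863), np.float64(0.0009695883094637295))] y 0.30210022667713304 0.30220824473234864 err -0.00984576429525913
8.2 [-0.01430959  0.25743939  0.076186  ] [(np.float64(0.3823135805966804), np.float64(0.00381765240828107)), (np.float64(0.2274344911942871), np.float64(0.000793295986253534))] y 0.3023135805966804 0.3024344911942871 err -0.009625964104516271
```

View pics/e7.png

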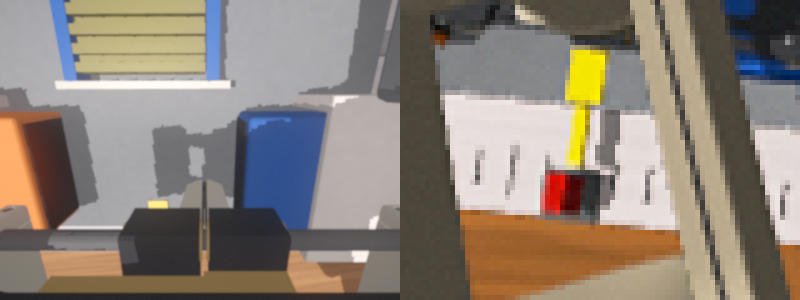

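The carriage has almost stopped, at about 4 mm/s. The pointer bar shows in the top crop just to the -y side of the bright flag top. I'll measure that offset with the top camera.

```bash
python3 - <<'E'
from h import *
RNG.update(yellow=((22,150,130),(34,255,255)))
for nm in('top0','top7'):
    T=dict(np.load(nm+'.npz'));I=T['pixels']
    for st,ce,px in blobs(I[200:260],'yellow',12)[:3]:
        px=px+[0,200]
        # thin bar rows / wide rows
        for v in sorted(set(px[:,1])):
            u=px[px[:,1]==v][:,0]
            print(nm,v,u.min(),u.max(),tt(ray(T,((u.min()+u.max())/2,v),.046))[:2].round(4))
    r=I[236:241,132:152];print(r[2].tolist())
T=dict(np.load('top7.npz'))
for u in(138,142): print('flag',u,[tt(ray(T,(u+d,238),.062))[1].round(4) for d in(-.5,.5)])
E
```

```text
top0 223 260 266 [-0.0445 -0.0278]
top0 224 260 266 [-0.0474 -0.0281]
top0 225 259 266 [-0.0504 -0.0269]
top0 226 259 265 [-0.0534 -0.0258]
top0 227 259 265 [-0.0563 -0.0261]
top0 228 259 265 [-0.0592 -0.0263]
top0 229 259 265 [-0.062  -0.0266]
top0 230 259 265 [-0.0649 -0.0269]
top0 231 259 265 [-0.0677 -0.0272]
top0 232 259 265 [-0.0706 -0.0275]
top0 234 261 263 [-0.0763 -0.028 ]
top0 235 261 262 [-0.0793 -0.0269]
top0 236 261 262 [-0.0821 -0.0272]
top0 237 261 262 [-0.085  -0.0275]
top0 238 260 262 [-0.088  -0.0263]
top0 239 260 262 [-0.0908 -0.0266]
top0 240 260 262 [-0.0936 -0.0269]
top0 241 260 262 [-0.0965 -0.0272]
top0 242 260 262 [-0.0993 -0.0275]
top0 243 260 262 [-0.1021 -0.0277]
top0 244 260 261 [-0.1051 -0.0266]
top0 245 261 261 [-0.1078 -0.0283]
top0 200 511 511 [ 0.1026 -0.7503]
top0 201 511 511 [ 0.0996 -0.7503]
top0 202 511 511 [ 0.0966 -0.7504]
top0 203 511 511 [ 0.0936 -0.7504]
top0 204 511 511 [ 0.0906 -0.7504]
top0 205 511 511 [ 0.0876 -0.7504]
top0 206 511 511 [ 0.0847 -0.7504]
top0 207 510 511 [ 0.0815 -0.749 ]
top0 208 510 510 [ 0.0784 -0.7475]
top0 209 510 51
[... 1360 characters left out ...]
0875 -0.7489]
top7 206 510 511 [ 0.0845 -0.7489]
top7 207 510 511 [ 0.0815 -0.749 ]
top7 208 510 511 [ 0.0785 -0.749 ]
top7 209 510 511 [ 0.0755 -0.749 ]
top7 210 510 511 [ 0.0726 -0.749 ]
top7 211 511 511 [ 0.0698 -0.7505]
top7 212 511 511 [ 0.0668 -0.7505]
top7 213 511 511 [ 0.0638 -0.7505]
[[212, 215, 226], [222, 224, 233], [220, 222, 231], [218, 221, 229], [219, 222, 230], [227, 229, 231], [134, 139, 199], [41, 43, 206], [0, 14, 209], [4, 18, 212], [14, 18, 177], [16, 17, 93], [9, 10, 73], [8, 9, 78], [41, 44, 61], [50, 52, 50], [51, 51, 48], [43, 43, 40], [108, 109, 116], [111, 112, 119]]
flag 138 [np.float64(0.3197), np.float64(0.3169)]
flag 142 [np.float64(0.3086), np.float64(0.3058)]
```

The top camera puts the pointer about 6 mm short of the flag. The wrist estimate said about 10 mm, but its edge bias is uncertain. I'll lift straight out of the well, back off and look at both from the wrist camera together.

apply_moves:
  series:
    - {"jaw":1,"linear":[-0.08,0,0],"roll":0}
    - {"jaw":1,"linear":[-0.16,0,0],"roll":0}
    - {"jaw":1,"linear":[-0.22,0,0],"roll":0}
    - {"jaw":1,"linear":[-0.22,0,0.1],"roll":0}
    - {"jaw":1,"linear":[-0.22,0,0.2],"roll":0}
    - {"jaw":1,"linear":[-0.22,0,0.2],"roll":0}
    - {"jaw":1,"linear":[-0.22,0,0.2],"roll":0}
    - {"jaw":1,"linear":[-0.22,0,0.2],"roll":0}

```text
t: 9.3
tool_pos: [0.3842, 0.219, 0.2086]
orientation: [-2.167, 0.111, 2.167]
force: [0.4, 0.1, 0.3]
opening: 0.0003
```

```bash
python3 - <<'E'
from h import *
s=read_state();c=cam('wrist');S=cam('scene');T=cam('top');np.savez('wrist8.npz',**c);print(s['t'],tt(s['tool_pos']),s['force'])
I=c['pixels']
for k,z in(('yellow',.046),('red',.062)):
    for st,ce,px in blobs(I[:300],k)[:3]:
        b=cv2.boxPoints(cv2.minAreaRect(px.astype(np.float32)))
        print(k,st,[tt(wray(c,s,p,z))[:2].round(4).tolist() for p in list(b)+[ce]])
p=blobs(T['pixels'][200:260,:300],'yellow',12)
for st,ce,px in p: print('top yellow',st,tt(ray(T,ce+[0,200],.046)))
o,bl=[blobs(I[:290],k) for k in('orange','blue')]
for k,B in(('or',o),('bl',bl)):
    for st,ce,px in B[:2]:
        bx=cv2.boxPoints(cv2.minAreaRect(px.astype(np.float32)));print(k,st,[tt(wray(c,s,q,.1))[:2].round(4).tolist() for q in bx])
cv2.imwrite('pics/f8.png',np.hstack([cv2.resize(I,(400,300)),cv2.resize(S['pixels'],(400,300))]))
E
```

```text
9.3 [-0.13306233  0.25695758  0.20859201] [0.39718796 0.10402335 0.29841292]
yellow [211 110  17  25 365] [[-0.0414, 0.316], [-0.0405, 0.2981], [-0.0686, 0.2976], [-0.0696, 0.3159], [-0.0549, 0.3068]]
yellow [218 139   7  28 125] [[-0.0745, 0.3091], [-0.0743, 0.303], [-0.1071, 0.3031], [-0.1074, 0.3094], [-0.0912, 0.3065]]
red [211 172  11  19 181] [[-0.1116, 0.3167], [-0.1116, 0.3048], [-0.1338, 0.3059], [-0.1337, 0.318], [-0.1226, 0.3109]]
red [126  51   9  13  41] [[0.0075, 0.402], [0.0179, 0.3975], [0.0161, 0.3898], [0.0057, 0.3943], [0.0126, 0.3953]]
red [123  34   8  10  32] [[0.0248, 0.4004], [0.0329, 0.398], [0.0321, 0.391], [0.024, 0.3933], [0.0281, 0.3964]]
top yellow [143  10   9  15  93] [-0.06064442  0.30696106  0.046     ]
or [    0   154   417   136 31869] [[-0.2392, 0.5829], [-0.0848, 0.5247], [-0.1243, 0.0835], [-0.2923, 0.0678]]
or [  56    0   74  116 6435] [[0.0491, 0.4369], [0.0549, 0.3863], [-0.0468, 0.386], [-0.0542, 0.4433]]
bl [ 290    0   62  114 6140] [[-0.0457, 0.2287], [0.05, 0.2275], [0.0482, 0.1779], [-0.0479, 0.1731]]
```

View pics/f8.png

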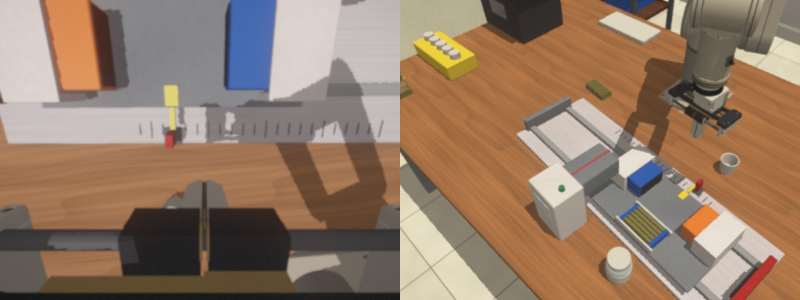

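The wrist view shows the pointer tip against the flag, centres at (172,97) and (169,141) in the half-size picture. The scene view shows the jar, cup and offcut standing and the gripper free. Three measurements agree on about 4–5 mm short of the flag, which is inside the 12 mm. I'll wait, recheck that it is at rest, then hand in.

apply_moves:
  series:
    - {"jaw":1,"linear":[0,0,0],"roll":0}
    - {"jaw":1,"linear":[0,0,0],"roll":0}
    - {"jaw":1,"linear":[0,0,0],"roll":0}
    - {"jaw":1,"linear":[0,0,0],"roll":0}
    - {"jaw":1,"linear":[0,0,0],"roll":0}
    - {"jaw":1,"linear":[0,0,0],"roll":0}
    - {"jaw":1,"linear":[0,0,0],"roll":0}
    - {"jaw":1,"linear":[0,0,0],"roll":0}
    - {"jaw":1,"linear":[0,0,0],"roll":0}
    - {"jaw":1,"linear":[0,0,0],"roll":0}
    - {"jaw":1,"linear":[0,0,0],"roll":0}
    - {"jaw":1,"linear":[0,0,0],"roll":0}

```text
t: 10.95
tool_pos: [0.3838, 0.2189, 0.2082]
orientation: [-2.166, 0.112, 2.168]
force: [-0.0, -0.6, -0.4]
opening: 0.0006
```

```bash
python3 - <<'E'
from h import *
s=read_state();c=cam('wrist');y={}
for k,z in(('yellow',.046),('red',.062)):
    y[k]=[tt(wray(c,s,ce,z))[:2].round(4) for st,ce,px in blobs(c['pixels'][:300],k)[:2]]
print(s['t'],y,s['force'])
p=[q[1] for q in y['yellow']]; print('bar',p)
if all(abs(v-.3067)<.001 for v in p): print(close_job())
E
```

```text
10.95 {'yellow': [array([-0.0546,  0.3067]), array([-0.0905,  0.3066])], 'red': [array([-0.1228,  0.3109]), array([0.0157, 0.3947])]} [-0.01370527 -0.61301871 -0.43428638]
bar [np.float64(0.3067), np.float64(0.3066)]
the job is handed in; nothing more can be done
None
```

The carriage made one scan pass and now stands with its pointer about 4–5 mm short of the flag, inside the 12 mm allowed. I handed the job in at about 11 s of the 43 s; no verdict was reported.

- **Push:** I pushed the orange pad with closed fingers at a steady 0.067 m/s until the carriage rolled off on its own at about 0.115 m/s.
- **Scan speed:** Readings with the sample in the scan line gave about 0.113 m/s just after release. The average was about 0.107 m/s until shortly before the sample left. I did not sample the speed continuously.
- **Braking:** I let the blue pad catch fingers moving ahead of it at 0.045 m/s, which brought the carriage almost to rest in one bounce. I then lifted straight out of the well and backed off.

**Last checks:**
- **Position:** The wrist camera put the pointer at 0.3067 m and the flag at 0.311 m along the track. The top camera gave 0.307 and 0.312 m.
- **At rest:** The pointer reading did not change between 9.3 s and 10.95 s.
- **Gripper and bystanders:** The gripper was free at 0.21 m height, with force readings at noise level. The jar, cup and offcut looked undisturbed in the picture, but I did not measure them.

**Disagreement:** a rougher wrist estimate taken from inside the well had put the pointer about 10 mm short. It came from pad edges that had shown a few mm of scatter, and the two clearer views replaced it.

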